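Seat a spawn-jar lid on the spring press and ease the ram back up

TASK

One of the two green hand presses holds a brown jar whose white lid is not yet pressed on. Push that press's red palm knob straight down until the lid is fully home, then, keeping your hand on the knob, let the spring raise it slowly (take a second or more) all the way to its top position; it must never snap back. Leave the knob of the other, empty press alone.

Things in the scene. Friction and masses are not known exactly. Their poses are not given: they have to be found in the camera images.
- press_knob (a point): Centre of the flat top of the red palm knob (flat 44 mm across) on the press that holds the brown jar; 262 mm above the table when up, moves straight down with the ram. z up. Press fixed: green base 120 x 170 mm, two posts, green crossbar 160 x 50 mm along the point's y, its top at 190 mm (post nuts 198 mm), coil spring between crossbar and knob. Push with closed fingertips from above.
- press_ram (a joint): Ram under that knob, m: 0 = fully up, grows downward. Its disc meets the lid at 0.018 to 0.021; at 0.028 the lid is home and stops it. Spring pushes up 2.5 N at the top, 8 N at the bottom (lid adds 2.5 N). Moving mass 0.5 kg: let go low, it snaps up at over 0.4 m/s. Rising faster than 0.15 m/s is a snap: keep the fingers on it to the very top.
- jar_lid (a joint): White lid (68 mm across, 14 mm high) on the brown jar (70 mm wide) between that press's posts, m: 0 = 10 mm above home, 0.010 = fully home; starts at 0 to 0.003. Moves straight down under the ram's disc and stays where it is pushed.
- spare_knob (a point): Centre of the flat top of the red palm knob of the other, identical press, which holds no jar. Same sizes and height. Not to be pushed.

How it is judged:
By the outcome, as a careful person would: the job done as asked, in the order asked, and still so for the second after the job is handed in, with the robot touching nothing.
It also fails if it takes over 32 s, if anything falls off the work surface, if the arm or the gripper's body presses on something with over 40 N, if the wrist force passes 120 N, or if a joint passes its speed limit or range.

ROBOT

A 6-joint arm with a two-finger parallel gripper is mounted at the origin on the work surface. World frame = base frame: x ahead of the robot, y to its left, z up, the work surface at z = 0. Lengths are in m, angles in rad, forces in N, time in s.
With the tool pointing down it reaches from about 0.3 to 1 m from the base axis. Payload 5.1 kg.
Tool frame: the origin (TCP) lies on the centre line of the jaws, within the pads' length; the fingertips stand 17 mm ahead of it and the grasp point (between the pads) lies 2 mm behind it; z points along the fingers, y is the line along which they close (so a half turn about z gives the same grasp; the last joint's range is limited). The gripper opens to 95 mm and grips with 3 to 60 N. Pads are 20 mm wide; open, the fingers measure 119 mm over their backs; the gripper's body (75 mm by 180 mm) begins 59 mm behind the grasp point.
Start: joints at [-1.347, 0.124, 1.65, -0, 1.367, -0.083], TCP at [0.196, -0.62, 0.232] pointing down, gripper open.
Joint ranges: [-2.61, 2.61], [-1.02, 2.33], [0.03, 2.71], [-1.35, 4.49], [0.32, 2.68], [-2.91, 2.91]. Speed limits (rad/s): [2.57, 2.57, 3.14, 3.14, 3.14, 3.14].

INTERFACE

Orientations are given as a unit quaternion [x, y, z, w].
In Python, from cell import monitor, viewer, ctrl gives the robot as it stands.
- The arm moves only by the tool move_arm, never from a script. Its argument "steps" is a list of rows, each a list of 7 numbers: the shift along the tool's x, y, z in units of 40 mm (1.0 is 40 mm), then the turn, a rotation vector about the tool's x, y, z in units of 8 degrees (1.0 is 8 degrees), then the closure, from -1 (fully open) to 1 (shut). In form: [[tx, ty, tz, wx, wy, wz, gripper], ...]. A call has 1 to 20 rows; each row shifts and turns the commanded pose from where the row before left it, along the tool's axes as they then stand; what a row does not reach is not made up. A row lasts 1/8 s, in which the tool goes at most 62.5 mm and 10.7 degrees, less where a joint would pass 70% of its speed; a pose out of reach is approached as far as the arm can. A call is refused whole if a number of a shift passes 1 or a number of a turn 1, either way. A call with a gripper value outside its range is refused whole. The fingers move at their own pace and stop on an object; "newtons" is the grip in N (left out, the last holds). Time passes only in rows, so rows that do not move let the fingers close. It gives the time, the measured TCP pose, the force, the opening and the grip force at its end, in the units of the state.
- monitor.get_obs(): the state, without advancing time (a new reading comes with each control period).
- viewer.read_camera(name): name is "side" or "top" or "wrist"; returns the picture (420x560x3 uint8, blue, green, red); there is no depth.
- viewer.get_calibration(name): a dict with "intrinsics" (3x3 intrinsics, pixels), "k1" (the pictures are not rectified: a ray, as slopes to the right and down, at radius r is drawn at 1 + k1 r^2 times it, then the intrinsics apply), "world_to_cam" (4x4, takes a point from world to camera coordinates); the wrist camera has in their place "tool_from_camera" (4x4, takes a point from camera to tool coordinates, whose origin is the TCP and whose axes are the flange's). Camera axes: x right, y down, z forward; pixel columns grow to the right and rows downward; lengths in m; the calibration is good to about 2 mm. A picture is of the moment at which its call begins: read the wrist's pose just before it. get_calibration takes no time and is no camera call.
- ctrl.job_done(): hands the job in; it is judged then, once.
The state is a dict: "t": time; "joints": joint angles; "qvel": joint speeds; "effort": joint torques, N m; "ee_pos": TCP position; "tool_rot": TCP orientation; "wrist_force": force on the tool from outside, world axes, zero at the start; "wrist_torque": the same for the moment, N m; "finger_gap": opening from 0.0 (shut) to 1.0 (fully open); "finger_force": force on a finger pad.
Only numpy, scipy, OpenCV 4.12 (cv2) and the standard library are available. Lean on these libraries where they do the work, as an engineer would, in place of code of your own. Each camera call takes 0.05 s, during which the arm holds its last target. There are 200 camera calls.

## Working session

There is one attempt and no reset: what is moved stays moved. The work goes in short steps, Python scripts to look and compute and a tool call to move; the robot and the scene stay as the last step left them, time stands still between calls to the robot, and variables do not carry over. Pictures are saved under pics/ and viewed, at most 10 in all, crops included, and the job is handed in when it is done.

Besides the shell and the picture viewer there is one more tool, called after "Request:" as name(argument=value, ...) on one line, values as JSON. move_arm: Moves the arm, as the interface text tells. Its arguments: {"type":"object","properties":{"steps":{"type":"array","items":{"type":"array","items":{"type":"number"}}},"newtons":{"type":"number"}},"required":["steps"]}

```bash
mkdir -p pics; cat > h.py <<'E'
import numpy as np, cv2
from cell import monitor, viewer, ctrl
def ray(name,u,v,obs=None):
    c=viewer.get_calibration(name);K=np.array(c["intrinsics"]);k=c["k1"]
    d=np.array([(u-K[0,2])/K[0,0],(v-K[1,2])/K[1,1]]);s=d.copy()
    for _ in range(50): s=d/(1+k*(s@s))
    T=np.linalg.inv(np.array(c["world_to_cam"]))
    return T[:3,3],T[:3,:3]@np.array([s[0],s[1],1.])
def at_z(name,u,v,z):
    o,d=ray(name,u,v);return o+d*(z-o[2])/d[2]
def tri(rays):
    A=np.zeros((3,3));b=np.zeros(3)
    for o,d in rays:
        d=d/np.linalg.norm(d);P=np.eye(3)-np.outer(d,d);A+=P;b+=P@o
    p=np.linalg.solve(A,b);r=[np.linalg.norm(np.cross(p-o,d/np.linalg.norm(d))) for o,d in rays]
    return p,r
E
python3 - <<'E'
from h import *
a=viewer.read_camera("side");b=viewer.read_camera("top")
cv2.imwrite("pics/s.png",a);cv2.imwrite("pics/t.png",b)
o=monitor.get_obs();print(o)
E
```

```text
{'t': 0.1, 'joints': array([-1.34658192e+00,  1.24452216e-01,  1.65153703e+00, -5.15874699e-06,
        1.36749727e+00, -8.25806584e-02]), 'qvel': array([ 0.00090835,  0.00012644, -0.00295221,  0.00028162,  0.00061415,
        0.00097374]), 'effort': array([ 2.59343396e-04, -4.18882799e+01, -3.61096501e+01,  7.77548645e-02,
        4.61266504e-02, -5.24359837e-05]), 'ee_pos': array([ 0.19616349, -0.61911675,  0.2305022 ]), 'tool_rot': array([ 9.88257128e-01,  1.52797095e-01, -6.95219827e-05, -9.44377369e-04]), 'wrist_force': array([-0.00860357,  0.66366539,  0.43181368]), 'wrist_torque': array([ 0.02890606, -0.02676152,  0.0325335 ]), 'finger_force': 0.0, 'finger_gap': 0.9992719712672843}
```

View pics/s.png

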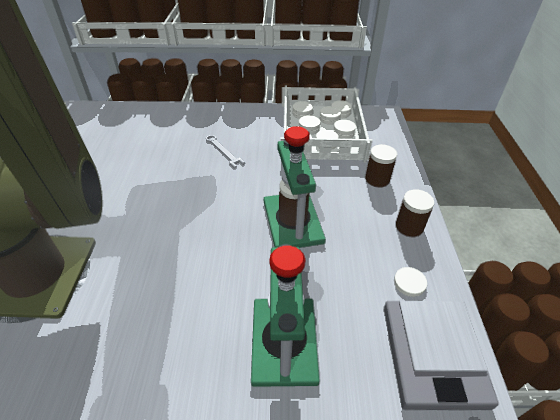

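View pics/t.png

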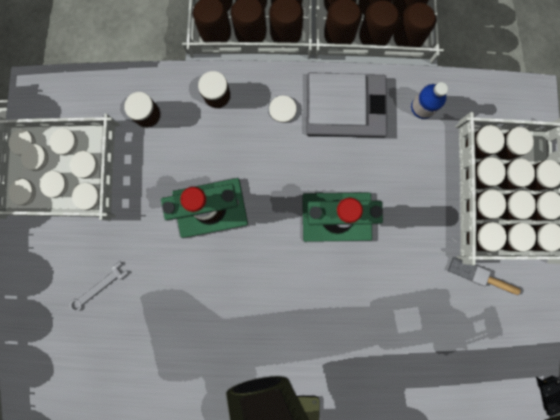

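The side view shows two presses. The far one, with its knob near (297,133), holds the brown jar with a white lid. The near one, with its knob near (287,260), is empty. In the top view the knobs are near (193,199) and (349,210). I'll enlarge crops of both.

```bash
python3 - <<'E'
from h import *
a=cv2.imread("pics/s.png");b=cv2.imread("pics/t.png")
r=lambda i,x,y,w,h,k:cv2.resize(i[y:y+h,x:x+w],None,fx=k,fy=k,interpolation=cv2.INTER_CUBIC)
im=np.hstack([r(a,260,115,80,120,5),r(b,155,170,80,120,5)])
cv2.imwrite("pics/c.png",im)
for n,pts in (("top",[(193,199),(349,210)]),("side",[(297,133),(287,257)])):
    for p in pts: print(n,p,at_z(n,*p,.262))
c=viewer.get_calibration("top");print(np.linalg.inv(c["world_to_cam"])[:3].round(3).tolist())
# red masks
for n,i in(("s",a),("t",b)):
    m=((i[...,2]>120)&(i[...,1]<60)&(i[...,0]<60)).astype(np.uint8)
    _,_,s,ce=cv2.connectedComponentsWithStats(m);print(n,[(x.tolist(),y.round(1).tolist()) for x,y in zip(s[1:],ce[1:]) if x[4]>30])
E
```

```text
top (193, 199) [0.56329306 0.17506517 0.262     ]
top (349, 210) [ 0.54638688 -0.13543499  0.262     ]
side (297, 133) [0.56565892 0.17104832 0.262     ]
side (287, 257) [ 0.54777765 -0.13876489  0.262     ]
[[0.016, -0.998, 0.055, 0.475], [-1.0, -0.016, -0.003, -0.004], [0.004, -0.055, -0.998, 1.298]]
s [([284, 127, 20, 15, 86], [292.6, 136.8]), ([270, 249, 35, 26, 267], [286.2, 264.9])]
t [([181, 188, 23, 22, 396], [191.6, 198.5]), ([338, 199, 23, 23, 419], [349.0, 209.7])]
```

View pics/c.png

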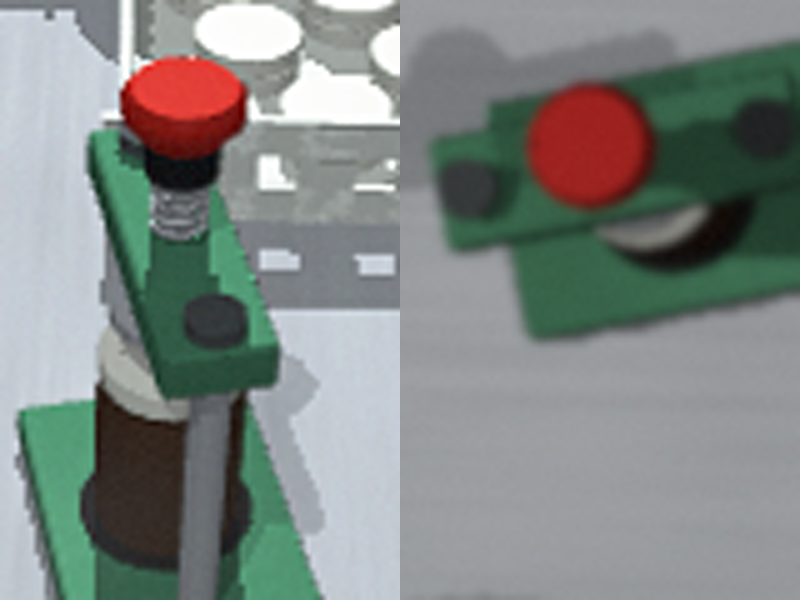

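```bash
python3 - <<'E'
from h import *
print(tri([ray("side",296.8,134),ray("top",193,199)]))
print(tri([ray("side",287.2,257),ray("top",349.2,210)]))
E
```

```text
(array([0.56467942, 0.17611614, 0.25611816]), [np.float64(0.0008803048794270277), np.float64(0.0008803048794271586)])
(array([ 0.54737609, -0.13622511,  0.25863666]), [np.float64(0.0007490438806624059), np.float64(0.000749043880662549)])
```

Request:
move_arm(steps=[[0,0,-0.9,0,0,0,1],[0,0,-0.9,0,0,0,1],[0,0,-0.9,0,0,0,1],[0.5,-0.5,0,0,0,0,1],[0.7,-0.8,0,0,0,0,1],[0.7,-0.8,0,0,0,0,1],[0.7,-0.8,0,0,0,0,1],[0.7,-0.8,0,0,0,0,1],[0.7,-0.8,0,0,0,0,1],[0.7,-0.8,0,0,0,0,1],[0.7,-0.8,0,0,0,0,1],[0.7,-0.8,0,0,0,0,1],[0.7,-0.8,0,0,0,0,1],[0.7,-0.8,0,0,0,0,1],[0.7,-0.8,0,0,0,0,1],[0.7,-0.8,0,0,0,0,1],[0.7,-0.8,0,0,0,0,1],[0.7,-0.8,0,0,0,0,1],[0.7,-0.8,0,0,0,0,1],[0,0,0,0,0,0,1]])

```text
t: 2.6
ee_pos: [0.4649, -0.0081, 0.3389]
tool_rot: [0.988, 0.155, -0.001, -0.0]
wrist_force: [-0.9, -0.4, 0.1]
finger_gap: 0.007
finger_force: 0.0
```

Request:
move_arm(steps=[[0.63,-0.6,0,0,0,0,1],[0.63,-0.6,0,0,0,0,1],[0.63,-0.6,0,0,0,0,1],[0.63,-0.6,0,0,0,0,1],[0.63,-0.6,0,0,0,0,1],[0.62,-0.58,0.4,0,0,0,1],[0,0,0.6,0,0,0,1],[0,0,0,0,0,0,1],[0,0,0,0,0,0,1]])

```text
t: 3.72
ee_pos: [0.5654, 0.1711, 0.3005]
tool_rot: [0.988, 0.152, 0.0, 0.0]
wrist_force: [0.1, -0.1, 0.1]
finger_gap: 0.008
finger_force: 0.0
```

```bash
python3 - <<'E'
from h import *
o=monitor.get_obs();print(o["ee_pos"],o["wrist_force"])
a=viewer.read_camera("side");b=viewer.read_camera("wrist")
r=lambda i,x,y,w,h,k:cv2.resize(i[y:y+h,x:x+w],None,fx=k,fy=k,interpolation=cv2.INTER_CUBIC)
cv2.imwrite("pics/d.png",np.hstack([r(a,240,60,100,140,3),r(b,0,0,560,420,.999)[:420,:500]]))
E
```

```text
[0.56543053 0.17108906 0.3004531 ] [ 0.14254564 -0.06063711  0.14698086]
```

View pics/d.png

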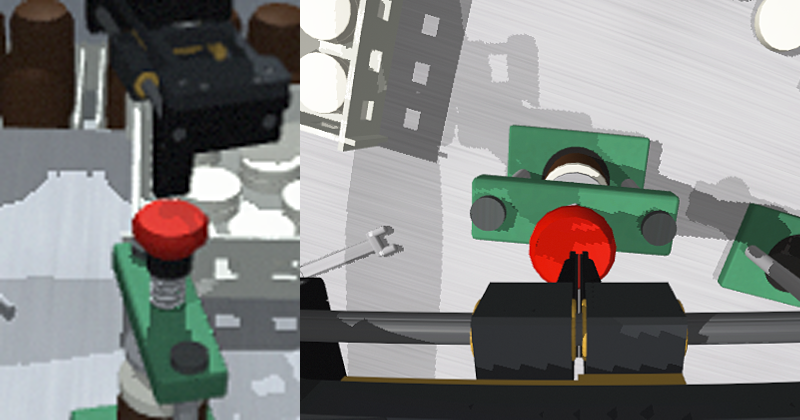

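The wrist view shows the tips over the right press, whose jar and white lid are visible. The knob centre is about 5 px to the left (2–3 mm toward tool -y), which agrees with the triangulated y. I'll correct by 3 mm and descend.

Request:
move_arm(steps=[[0,-0.08,0.2,0,0,0,1],[0,0,0.15,0,0,0,1],[0,0,0.1,0,0,0,1],[0,0,0.1,0,0,0,1],[0,0,0.1,0,0,0,1],[0,0,0,0,0,0,1]])

```text
t: 4.58
ee_pos: [0.5641, 0.175, 0.2738]
tool_rot: [0.988, 0.153, -0.0, -0.0]
wrist_force: [-1.9, -0.9, 2.4]
finger_gap: 0.005
finger_force: 1.8
```

Request:
move_arm(steps=[[0,0,0.1,0,0,0,1],[0,0,0.1,0,0,0,1],[0,0,0.1,0,0,0,1],[0,0,0.1,0,0,0,1],[0,0,0,0,0,0,1]])

```text
t: 5.2
ee_pos: [0.5644, 0.175, 0.2581]
tool_rot: [0.988, 0.153, 0.0, -0.0]
wrist_force: [-3.1, -0.7, 6.6]
finger_gap: 0.002
finger_force: 3.4
```

Request:
move_arm(steps=[[0,0,0.06,0,0,0,1],[0,0,0.06,0,0,0,1],[0,0,0.05,0,0,0,1],[0,0,0,0,0,0,1]])

```text
t: 5.7
ee_pos: [0.5644, 0.1751, 0.2523]
tool_rot: [0.988, 0.153, 0.001, -0.0]
wrist_force: [-5.3, -1.4, 8.5]
finger_gap: 0.006
finger_force: 4.4
```

Request:
move_arm(steps=[[0,0,0.03,0,0,0,1],[0,0,0,0,0,0,1]])

```text
t: 5.95
ee_pos: [0.5644, 0.175, 0.2513]
tool_rot: [0.988, 0.153, 0.001, -0.0]
wrist_force: [-4.4, -1.5, 9.8]
finger_gap: 0.008
finger_force: 4.8
```

Request:
move_arm(steps=[[0,0,0.03,0,0,0,1],[0,0,0,0,0,0,1]])

```text
t: 6.2
ee_pos: [0.5644, 0.1751, 0.2512]
tool_rot: [0.988, 0.153, 0.001, -0.0]
wrist_force: [-6.9, -1.3, 12.0]
finger_gap: 0.005
finger_force: 6.5
```

Request:
move_arm(steps=[[0,0,0.05,0,0,0,1],[0,0,0,0,0,0,1],[0,0,0,0,0,0,1]])

```text
t: 6.58
ee_pos: [0.5644, 0.1751, 0.2511]
tool_rot: [0.988, 0.153, 0.001, 0.0]
wrist_force: [-8.6, -1.3, 19.3]
finger_gap: 0.005
finger_force: 9.6
```

Request:
move_arm(steps=[[0,0,0.05,0,0,0,1],[0,0,0,0,0,0,1],[0,0,0,0,0,0,1]])

```text
t: 6.95
ee_pos: [0.5645, 0.1751, 0.2511]
tool_rot: [0.988, 0.153, 0.001, 0.0]
wrist_force: [-14.1, -2.3, 25.4]
finger_gap: 0.004
finger_force: 12.7
```

The force climbs from 12 to 25 N with no further travel, and the tips are at 0.234 m, so the lid is home. Next is a slow rise with the fingers on the knob.

Request:
move_arm(steps=[[0,0,-0.03,0,0,0,1],[0,0,-0.03,0,0,0,1],[0,0,-0.03,0,0,0,1],[0,0,-0.03,0,0,0,1],[0,0,-0.03,0,0,0,1],[0,0,-0.03,0,0,0,1],[0,0,-0.03,0,0,0,1],[0,0,-0.03,0,0,0,1],[0,0,-0.03,0,0,0,1],[0,0,-0.03,0,0,0,1],[0,0,-0.03,0,0,0,1],[0,0,-0.03,0,0,0,1],[0,0,-0.03,0,0,0,1],[0,0,-0.03,0,0,0,1],[0,0,-0.03,0,0,0,1],[0,0,-0.03,0,0,0,1],[0,0,-0.03,0,0,0,1],[0,0,-0.03,0,0,0,1],[0,0,-0.03,0,0,0,1],[0,0,-0.03,0,0,0,1]])

```text
t: 9.45
ee_pos: [0.5644, 0.175, 0.2686]
tool_rot: [0.988, 0.153, 0.0, -0.0]
wrist_force: [-2.8, -0.9, 5.1]
finger_gap: 0.005
finger_force: 2.3
```

Request:
move_arm(steps=[[0,0,-0.03,0,0,0,1],[0,0,-0.03,0,0,0,1],[0,0,-0.03,0,0,0,1],[0,0,-0.03,0,0,0,1],[0,0,-0.03,0,0,0,1],[0,0,-0.03,0,0,0,1],[0,0,-0.03,0,0,0,1],[0,0,-0.03,0,0,0,1],[0,0,-0.03,0,0,0,1],[0,0,-0.03,0,0,0,1],[0,0,-0.03,0,0,0,1],[0,0,-0.03,0,0,0,1],[0,0,-0.03,0,0,0,1],[0,0,-0.03,0,0,0,1]])

```text
t: 11.2
ee_pos: [0.5642, 0.175, 0.2853]
tool_rot: [0.988, 0.153, -0.0, 0.0]
wrist_force: [0.1, 0.2, -0.1]
finger_gap: 0.004
finger_force: 0.0
```

Request:
move_arm(steps=[[0,0,-0.5,0,0,0,1],[0,0,-0.8,0,0,0,1],[0,0,-0.8,0,0,0,1],[0,0,0,0,0,0,1],[0,0,0,0,0,0,1]])

```text
t: 11.82
ee_pos: [0.5642, 0.175, 0.3693]
tool_rot: [0.988, 0.153, 0.0, 0.0]
wrist_force: [1.3, -0.3, -0.9]
finger_gap: 0.007
finger_force: 0.0
```

```bash
python3 - <<'E'
from h import *
a=viewer.read_camera("side")
r=lambda i:cv2.resize(i[115:235,260:340],None,fx=5,fy=5,interpolation=cv2.INTER_CUBIC)
cv2.imwrite("pics/e.png",np.hstack([r(cv2.imread("pics/s.png")),r(a)]))
E
```

```text
(no output)
```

View pics/e.png

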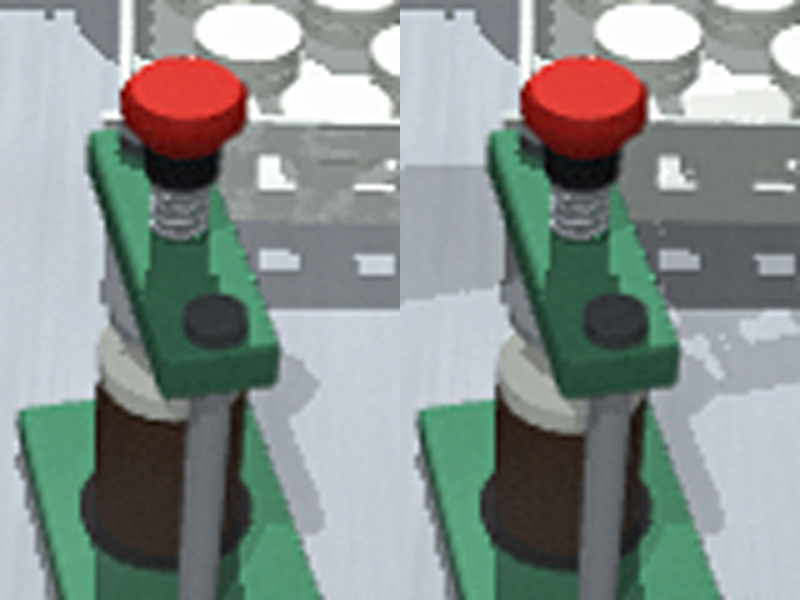

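The knob is back at its original top position, with its top at about (184,95) in both crops. The lid's lower edge sits visibly lower on the jar than before, and the hand is clear.

```bash
python3 -c "
from cell import ctrl;print(ctrl.job_done())"
```

```text
the job is handed in; nothing more can be done
None
```

The lid was pressed to its hard stop, the knob was let up slowly with the hand on it back to its top position, the other press was left alone, and the job is handed in (no verdict was returned).

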